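# Find the through-bored vial adapter with the plug gauge

### The job

Three vial adapters by the spectrophotometer look alike, but only one is bored right through. Take the plug gauge by its handle out of its white stand, try it in the bores until you find the one it enters all the way, and leave it standing there, fully home with its collar flat on the adapter and let go. Leave the adapters standing where they are.

Things in the scene. Friction and masses are not known exactly. Their poses are not given: they have to be found in the camera images.
- gauge_handle (a point): centre of the upright handle (24 mm across, 66 long) of the loose steel plug gauge, z up; 180 g, round, 110 mm tall. Below the handle: collar 48 across, 6 thick, its underside 39 mm below this point; then the pin, 14 across, 38 long, foot tapered, 77 mm below this point. It starts upright in its stand, a fixed white tube 56 across, 45 high, on an 84 mm disc; lift it 45 mm or more to clear
- bore_a (a point): centre of the bore's mouth on top of one of three look-alike loose square aluminium vial adapters, 66 x 66 x 45 mm high, 360 g, on the bench; z up. Round upright bore, 30 mm wide, chamfered. Just one of the three is bored right through; the other two are blind, 18 mm deep, with a black cushion on a flat floor. Which of them stands where changes each time
- bore_b (a point): the same point on another of the three look-alike adapters (see bore_a). Fully home in the through bore, the gauge's handle centre is 39 mm above the bore's mouth, its collar flat on the adapter
- bore_c (a point): the same point on another of the three look-alike adapters (see bore_a). In a blind bore the pin stops on the floor: the gauge's handle centre is then 59 mm above the mouth, its collar 20 mm off the adapter
Mind the look-alikes: they are no part of the job. What is shaped like the part that bears bore_b but orange is not meant. What is shaped like the part that bears gauge_handle but green is not meant.

How it is judged:
At the end, for the whole second after the job is handed in: The gauge stands fully home in an adapter's bore, which only the one bored right through allows: handle centre 33 to 45 mm above the bore's mouth and within 15 mm of its axis; gauge and adapters upright within 10 degrees, and no adapter's bore mouth more than 30 mm from where it started (((z of gauge_handle in the frame of bore_a between 0.033 and 0.045 m and horizontal distance between gauge_handle and bore_a below 0.015 m) or (z of gauge_handle in the frame of bore_b between 0.033 and 0.045 m and horizontal distance between gauge_handle and bore_b below 0.015 m) or (z of gauge_handle in the frame of bore_c between 0.033 and 0.045 m and horizontal distance between gauge_handle and bore_c below 0.015 m)) and angle between each of gauge_handle, bore_a, bore_b, bore_c's own z axis and vertical below 0.17 rad and distance of each of bore_a, bore_b, bore_c from where it was at the start of the episode below 0.03 m); the robot touches nothing.
It also fails if it takes over 54 s, if anything falls off the work surface, if the arm or the gripper's body presses on something with over 40 N, if the wrist force passes 120 N, or if a joint passes its speed limit or range.

### The arm

A 7-joint arm with a two-finger parallel gripper is mounted at the origin on the work surface. World frame = base frame: x ahead of the robot, y to its left, z up, the work surface at z = 0. Lengths are in m, angles in rad, forces in N, time in s.
With the tool pointing down it reaches from about 0.425 to 0.875 m from the base axis. Payload 4.7 kg.
Tool frame: the origin (TCP) lies at the very end of the fingers, on their centre line; the grasp point (between the pads) lies 19 mm behind it; z points along the fingers, y is the line along which they close (so a half turn about z gives the same grasp; the last joint's range is limited). The gripper opens to 87 mm and grips with 3 to 60 N. Pads are 19 mm wide; open, the fingers measure 117 mm over their backs; the gripper's body (75 mm by 190 mm) begins 51 mm behind the grasp point.
Start: joints at [1.114, 0.321, -0.07, 1.45, 0.023, 1.371, -0.057], TCP at [0.295, -0.579, 0.223] pointing down, gripper open.
Joint ranges: [-2.86, 2.86], [-0.3, 2.09], [-1.38, 1.24], [0.06, 2.45], [-1.56, 4.7], [0.09, 2.05], [-2.69, 2.69]. Speed limits (rad/s): [2.57, 2.57, 3.14, 3.14, 3.14, 3.14, 3.14].

### API

Orientations are given as a rotation vector (axis times angle).
In Python, from bench import ctrl, imaging, ticket gives the robot as it stands.
- The arm moves only by the tool jog_arm, never from a script. Its argument "rows" is text: rows parted by semicolons, each of 7 numbers parted by spaces: the shift along the tool's x, y, z in cm, then the turn, a rotation vector about the tool's x, y, z in rad, then the closure, from -1 (fully open) to 1 (shut), so that 0 is half open. A call has 1 to 5 rows; each row shifts and turns the commanded pose from where the row before left it, along the tool's axes as they then stand; what a row does not reach is not made up. A row lasts 1/8 s, in which the tool goes at most 62.5 mm and 10.7 degrees, less where a joint would pass 70% of its speed; a pose out of reach is approached as far as the arm can. A call with a gripper value outside its range is refused whole. The fingers move at their own pace and stop on an object; "force" is the grip in N (left out, the last holds). Time passes only in rows, so rows that do not move let the fingers close. It gives the time, the measured TCP pose, the force, the opening and the grip force at its end, in the units of the state.
- ctrl.get_state(): the state, without advancing time (a new reading comes with each control period).
- imaging.get_image(name): name is "side" or "top" or "wrist"; returns a dict with "img" (420x560x3 uint8, blue, green, red), "vertical_fov" (degrees; the focal length in pixels is half the picture's height over the tangent of half this angle, whatever the lens; pixels are square), "cx", "cy" (the principal point, pixels), "origin" and "orientation" of the camera in the world. Camera axes: x right, y down, z forward; pixel columns grow to the right and rows downward; lengths in m; the calibration is good to about 2 mm. A picture is of the moment at which its call begins. There is no depth.
- ticket.close_job(): hands the job in; it is judged then, once.
The state is a dict: "time": time; "joint_positions": joint angles; "qd": joint speeds; "joint_torque": joint torques, N m; "position": TCP position; "tool_rot": TCP orientation; "ft_force": force on the tool from outside, world axes, zero at the start; "torque": the same for the moment, N m; "grip_width": opening from 0.0 (shut) to 1.0 (fully open); "grip_force": force on a finger pad.
Only numpy, scipy, OpenCV 4.12 (cv2) and the standard library are available. Lean on these libraries where they do the work, as an engineer would, in place of code of your own. Each camera call takes 0.05 s, during which the arm holds its last target. There are 200 camera calls.

## Working session

There is one attempt and no reset: what is moved stays moved. The work goes in short steps, Python scripts to look and compute and a tool call to move; the robot and the scene stay as the last step left them, time stands still between calls to the robot, and variables do not carry over. Pictures are saved under pics/ and viewed, at most 10 in all, crops included, and the job is handed in when it is done.

Besides the shell and the picture viewer there is one more tool, called after ">>>" by a JSON object that holds its "op" and its "data". jog_arm: Moves the arm, as the interface text tells. Its arguments: {"type":"object","properties":{"rows":{"type":"string"},"force":{"type":"number"}},"required":["rows"]}

```bash
mkdir -p pics
python3 - <<'E'
from bench import ctrl, imaging
import cv2,pickle
s=ctrl.get_state(); print(s)
for n in("top","side"):
    d=imaging.get_image(n); cv2.imwrite(f"pics/{n}0.png",d["img"]); pickle.dump(d,open(f"pics/{n}0.pkl","wb"))
    print(n,{k:v for k,v in d.items() if k!="img"})
E
```

```text
{'time': 0.0, 'joint_positions': array([ 1.11409038,  0.32184265, -0.07006758,  1.45166315,  0.02259631,
        1.37075153, -0.05687956]), 'qd': array([ 0.00070291, -0.00161267, -0.00086595,  0.00013175, -0.00065023,
        0.00118864,  0.00020216]), 'joint_torque': array([ 9.52438604e-04, -4.91292930e+01, -4.03137496e-01, -3.12530100e+01,
       -6.37513795e-02,  4.35461977e-02,  1.29146151e-04]), 'position': array([ 0.29454926, -0.57883352,  0.22145454]), 'tool_rot': array([-3.05318491e+00, -7.32360315e-01,  8.34544571e-04]), 'ft_force': array([-0.4081783 ,  0.83500986, -0.33759154]), 'torque': array([ 0.02059935, -0.00251746, -0.02599998]), 'grip_force': 0.0, 'grip_width': 0.9987896407474133}
top {'vertical_fov': 44.12367263572431, 'cx': 279.4029674661053, 'cy': 200.51937556093367, 'origin': array([0.40123442, 0.01145148, 1.02013543]), 'orientation': array([-2.13935144,  2.13872352, -0.1824738 ])}
side {'vertical_fov': 53.24573523269885, 'cx': 271.04227930273896, 'cy': 209.53806825607273, 'origin': array([0.47285029, 0.73584613, 0.64154548]), 'orientation': array([-0.1721866 ,  2.73920177, -1.35517987])}
```

View pics/top0.png

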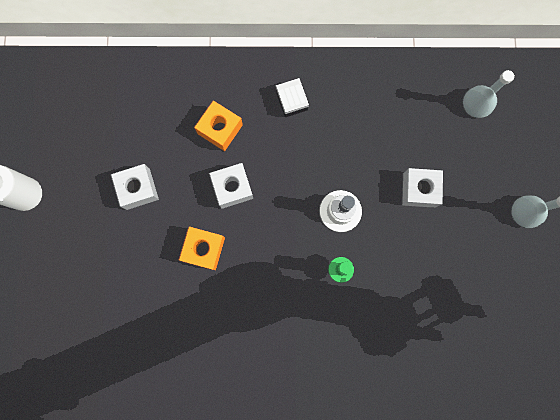

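View pics/side0.png

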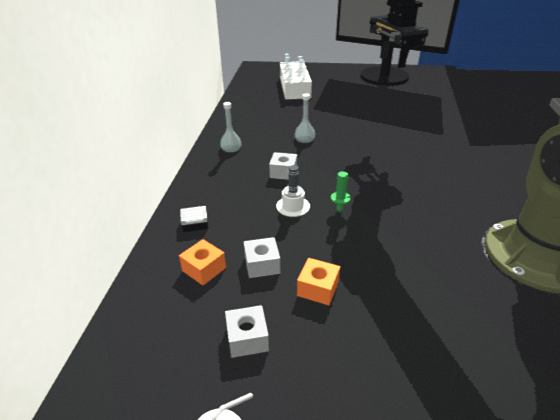

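The top view shows the white adapters' bores at about (134,185), (232,184) and (426,186). The gauge's handle top is at about (347,203), and its stand is centred near (341,211). In the side view the bores are at about (246,323), (262,250) and (284,160), with the handle top at (293,170).

```bash
cat > h.py <<'E'
import numpy as np,pickle
from scipy.spatial.transform import Rotation as R
def ray(d,uv):
    f=d["img"].shape[0]/2/np.tan(np.radians(d["vertical_fov"]/2))
    v=np.array([(uv[0]-d["cx"])/f,(uv[1]-d["cy"])/f,1.])
    return d["origin"],R.from_rotvec(d["orientation"]).apply(v)
def onz(d,uv,z):
    o,v=ray(d,uv); return o+v*(z-o[2])/v[2]
def proj(d,p):
    f=d["img"].shape[0]/2/np.tan(np.radians(d["vertical_fov"]/2))
    c=R.from_rotvec(d["orientation"]).inv().apply(np.asarray(p)-d["origin"])
    return c[:2]/c[2]*f+[d["cx"],d["cy"]]
E
python3 - <<'E'
from h import *
np.set_printoptions(precision=4,suppress=True)
t=pickle.load(open("pics/top0.pkl","rb"));s=pickle.load(open("pics/side0.pkl","rb"))
for n,a,b,z in(("A",(134,185),(246,323),.045),("B",(232,184),(262,250),.045),("C",(426,186),(284,160),.045),("stand",(341,211),(293,207),0.004),("tophandle",(348,203),(293,169),.12),("green",(341,269),(342,176),.08)):
    print(n,onz(t,a,z),onz(s,b,z))
E
```

```text
A [0.5922 0.2832 0.045 ] [0.5918 0.2879 0.045 ]
B [0.5943 0.0959 0.045 ] [0.5927 0.101  0.045 ]
C [ 0.5908 -0.2764  0.045 ] [ 0.588  -0.2685  0.045 ]
stand [ 0.5481 -0.1174  0.004 ] [ 0.5473 -0.109   0.004 ]
tophandle [ 0.5456 -0.1153  0.12  ] [ 0.5479 -0.1033  0.12  ]
green [ 0.4316 -0.1057  0.08  ] [ 0.4309 -0.1473  0.08  ]
```

```bash
cat >> h.py <<'E'
def delta(p,yaw=None):
    from bench import ctrl
    s=ctrl.get_state(); r=R.from_rotvec(s["tool_rot"])
    print("t",s["time"],"tcp",s["position"].round(4),"tilt",r.as_matrix()[:,2].round(4),"x",r.as_matrix()[:,0].round(3),"delta cm tool",(100*r.inv().apply(np.array(p)-s["position"])).round(2),"F",s["ft_force"].round(1),"w",s["grip_width"])
E
python3 -c "
from h import *
delta([.547,-.110,.20])"
```

```text
t 0.1 tcp [ 0.2946 -0.5789  0.2216] tilt [-9.0e-04  1.5e-03 -1.0e+00] x [ 0.891  0.454 -0.   ] delta cm tool [ 43.77 -30.33   2.2 ] F [ 0.3 -0.8 -0.1] w 1.0016770803440123
```

>>> {"op": "jog_arm", "data": {"rows": "4 -2.7 0 0 0 0 -1; 4 -2.7 0 0 0 0 -1; 4 -2.7 0 0 0 0 -1; 4 -2.7 0 0 0 0 -1; 4 -2.7 0 0 0 0 -1", "force": 30}}

```text
time: 0.72
position: [0.4122, -0.3667, 0.2222]
tool_rot: [-3.055, -0.733, 0.001]
ft_force: [0.6, 0.2, 0.2]
grip_width: 1.001
grip_force: 0.0
```

>>> {"op": "jog_arm", "data": {"rows": "4 -2.7 0 0 0 0 -1; 4 -2.7 0 0 0 0 -1; 4 -2.7 0 0 0 0 -1; 3 -2.5 0 0 0 0 -1; 0 0 0 0 0 0 -1"}}

```text
time: 1.35
position: [0.4987, -0.2015, 0.2223]
tool_rot: [-3.051, -0.743, -0.001]
ft_force: [0.1, -0.3, -0.2]
grip_width: 1.0
grip_force: 0.0
```

Run:
```python
from h import *
from bench import imaging
import cv2
delta([.547,-.110,.20])
d=imaging.get_image("wrist"); pickle.dump(d,open("pics/w1.pkl","wb")); cv2.imwrite("pics/w1.png",d["img"])
print(d["origin"],d["orientation"])
print(proj(d,[.547,-.11,.117]))
```

```text
t 1.35 tcp [ 0.4987 -0.2015  0.2223] tilt [ 0.      0.0015 -1.    ] x [0.888 0.46  0.001] delta cm tool [ 8.49 -5.9   2.25] F [ 0.1 -0.3 -0.2] w 1.0003053255438261
[ 0.56975728 -0.16433947  0.38447015] [ 2.4620866  -1.49633561 -0.22413991]
[203.46985136 107.32977932]
```

View pics/w1.png

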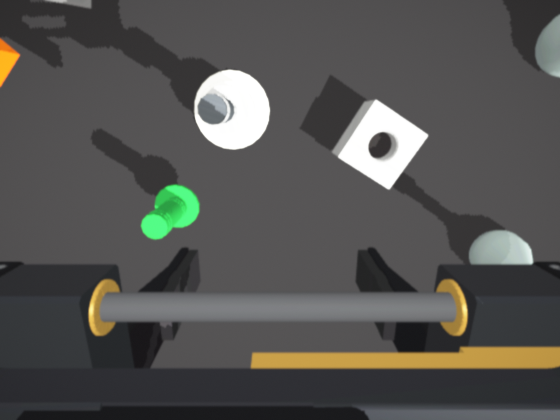

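The wrist view shows the gauge's handle top at about (213,109), the stand disc centred at (232,109), and adapter C's bore at (381,146).

Run:
```python
from h import *
d=pickle.load(open("pics/w1.pkl","rb"))
print(onz(d,(213,109),.117),onz(d,(232,109),.003),onz(d,(381,146),.045),d["cx"],d["cy"],d["vertical_fov"])
p=onz(d,(213,109),.117);p[2]=.2
delta(p)
```

```text
[ 0.54931175 -0.11718197  0.117     ] [ 0.55044553 -0.11607208  0.003     ] [ 0.59046539 -0.27363555  0.045     ] 277.5948729442535 212.04978007848027 66.07044570085912
t 1.4 tcp [ 0.4977 -0.2042  0.2222] tilt [-7.e-04  0.e+00 -1.e+00] x [ 0.89   0.457 -0.001] delta cm tool [ 8.57 -5.39  2.22] F [-0.5 -1.5  0.5] w 0.998488361632267
```

>>> {"op": "jog_arm", "data": {"rows": "4.3 -2.7 0 0 0 0 -1; 4.3 -2.7 0 0 0 0 -1; 0 0 0 0 0 0 -1; 0 0 4 0 0 0 -1; 0 0 0 0 0 0 -1"}}

```text
time: 2.02
position: [0.5465, -0.1207, 0.1794]
tool_rot: [-3.054, -0.728, 0.011]
ft_force: [0.5, -0.1, 0.4]
grip_width: 1.001
grip_force: 0.0
```

Run:
```python
from h import *
from bench import imaging
import cv2
delta([.549,-.117,.066])
d=imaging.get_image("wrist"); pickle.dump(d,open("pics/w2.pkl","wb")); cv2.imwrite("pics/w2.png",d["img"])
print(proj(d,[.549,-.117,.117]))
```

```text
t 2.025 tcp [ 0.5465 -0.1207  0.1794] tilt [-7.1e-03  6.0e-04 -1.0e+00] x [ 0.892  0.451 -0.006] delta cm tool [ 0.46 -0.17 11.34] F [ 0.5 -0.1  0.4] w 1.0007032399496163
[275.59962684 221.75424269]
```

View pics/w2.png

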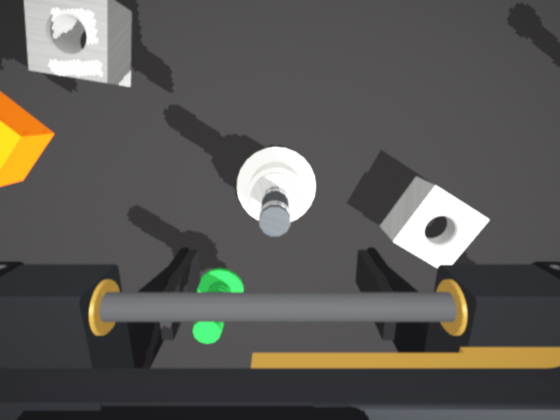

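The handle top at about (275,221) matches the prediction and lies midway between the fingers, so I'll descend and grip.

>>> {"op": "jog_arm", "data": {"rows": "0.4 -0.2 3 0 0 0 -1; 0 0 3 0 0 0 -1; 0 0 3 0 0 0 -1; 0 0 2.3 0 0 0 -1; 0 0 0 0 0 0 -1"}}

```text
time: 2.7
position: [0.5515, -0.1162, 0.0693]
tool_rot: [-3.055, -0.73, 0.003]
ft_force: [1.0, -0.4, 0.5]
grip_width: 1.002
grip_force: 0.0
```

>>> {"op": "jog_arm", "data": {"rows": "0 0 0 0 0 0 0.6; 0 0 0 0 0 0 0.6; 0 0 0 0 0 0 0.6; 0 0 0 0 0 0 1; 0 0 0 0 0 0 1", "force": 30}}

```text
time: 3.32
position: [0.5522, -0.115, 0.0696]
tool_rot: [3.055, 0.733, -0.0]
ft_force: [0.4, 0.3, 0.2]
grip_width: 0.521
grip_force: 0.0
```

>>> {"op": "jog_arm", "data": {"rows": "0 0 0 0 0 0 1; 0 0 0 0 0 0 1; 0 0 0 0 0 0 1; 0 0 0 0 0 0 1; 0 0 0 0 0 0 1", "force": 30}}

```text
time: 3.95
position: [0.5522, -0.115, 0.0695]
tool_rot: [-3.055, -0.733, 0.0]
ft_force: [0.9, -0.1, -0.7]
grip_width: 0.273
grip_force: 30.0
```

>>> {"op": "jog_arm", "data": {"rows": "0 0 -2 0 0 0 1; 0 0 -2 0 0 0 1; 0 0 -2 0 0 0 1; 0 0 -2 0 0 0 1; 0 0 0 0 0 0 1"}}

```text
time: 4.58
position: [0.5532, -0.1153, 0.1507]
tool_rot: [3.053, 0.732, 0.004]
ft_force: [0.1, 0.5, -1.2]
grip_width: 0.268
grip_force: 30.0
```

Run:
```python
from h import *
from bench import imaging
import cv2
delta([.5915,-.274,.15]); delta([.594,.097,.15]); 
d=imaging.get_image("wrist"); s=imaging.get_image("side")
cv2.imwrite("pics/w3.png",np.hstack([cv2.resize(d["img"],(400,300)),cv2.resize(s["img"][100:310,160:440],(400,300))]))
w=pickle.load(open("pics/w2.pkl","rb"))
cv2.imwrite("pics/bores.png",np.hstack([cv2.resize(w["img"][0:100,10:150],(420,300),interpolation=3),cv2.resize(w["img"][170:280,370:500],(360,300),interpolation=3)]))
```

```text
t 4.575 tcp [ 0.5532 -0.1153  0.1507] tilt [ 2.7e-03 -9.0e-04 -1.0e+00] x [0.891 0.454 0.002] delta cm tool [-3.78 15.88  0.1 ] F [ 0.1  0.5 -1.2] w 0.26848250813804075
t 4.575 tcp [ 0.5532 -0.1153  0.1507] tilt [ 2.7e-03 -9.0e-04 -1.0e+00] x [0.891 0.454 0.002] delta cm tool [ 13.26 -17.07   0.06] F [ 0.1  0.5 -1.2] w 0.26848250813804075
```

View pics/w3.png

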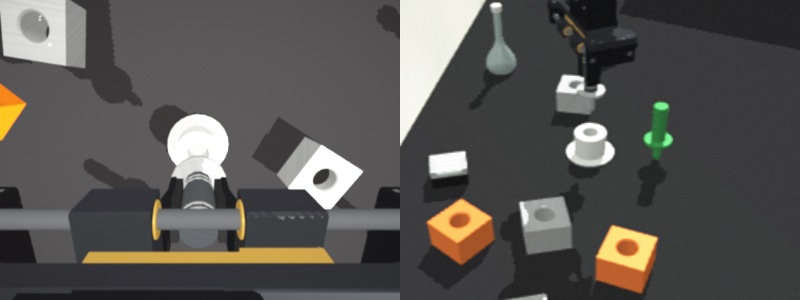

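View pics/bores.png

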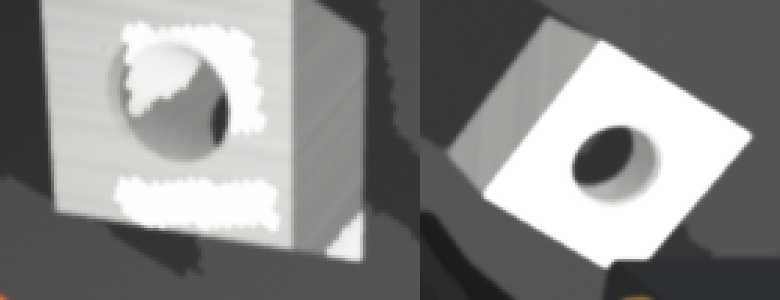

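The wrist view shows the gauge upright and centred between the fingers. In adapter B's bore (left crop) mostly bright wall shows, with only a thin dark sliver, as a 45 mm through bore should look. C's bore (right crop) shows a large dark floor, as a blind bore should. I'll try B.

>>> {"op": "jog_arm", "data": {"rows": "2.5 -3.3 0 0 0 0 1; 2.7 -3.5 0 0 0 0 1; 2.7 -3.5 0 0 0 0 1; 2.7 -3.4 0 0 0 0 1; 2.6 -3.4 0 0 0 0 1"}}

```text
time: 5.3
position: [0.5916, 0.0983, 0.1479]
tool_rot: [-3.055, -0.733, 0.004]
ft_force: [-0.1, 0.5, -2.0]
grip_width: 0.264
grip_force: 30.0
```

>>> {"op": "jog_arm", "data": {"rows": "0 0 0 0 0 0 1; 0 0 0 0 0 0 1"}}

```text
time: 5.55
position: [0.5915, 0.0966, 0.1481]
tool_rot: [3.054, 0.733, -0.004]
ft_force: [0.6, -0.6, -2.4]
grip_width: 0.266
grip_force: 30.0
```

Run:
```python
from h import *
from bench import imaging
import cv2
w=pickle.load(open("pics/w2.pkl","rb")); print("B from w2",onz(w,(67,35),.045))
delta([.594,.097,.11]); 
d=imaging.get_image("wrist"); s=imaging.get_image("side")
for n,x in(("w4",d),("s4",s)): pickle.dump(x,open(f"pics/{n}.pkl","wb"))
cv2.imwrite("pics/w4.png",np.hstack([d["img"][120:420,80:480],cv2.resize(s["img"][170:320,160:360],(400,300))]))
print(proj(s,[.594,.097,.045]),proj(d,[.594,.097,.045]))
```

```text
B from w2 [0.59382976 0.09826907 0.045     ]
t 5.55 tcp [0.5915 0.0966 0.1481] tilt [-0.0024 -0.001  -1.    ] x [ 0.891  0.454 -0.003] delta cm tool [0.25 0.08 3.81] F [ 0.6 -0.6 -2.4] w 0.26578038671951437
[261.67019484 248.64900202] [278.95121088 208.30158478]
```

View pics/w4.png

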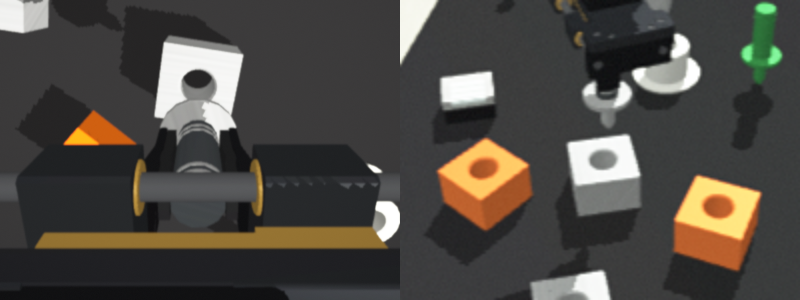

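The wrist view shows bore B at about (278,207), matching the estimate. The side view shows the pin tip at about (264,231).

Run:
```python
from h import *
s=pickle.load(open("pics/s4.pkl","rb")); 
print("tip",onz(s,(264,232),.0856), "bore same cam",onz(s,(160+204/2,170+160/2),.045))
```

```text
tip [0.58872939 0.09032998 0.0856    ] bore same cam [0.59267563 0.10102665 0.045     ]
```

>>> {"op": "jog_arm", "data": {"rows": "0.6 -0.1 1 0 0 0 1; 0 0 1 0 0 0 1; 0 0 1 0 0 0 1; 0 0 0 0 0 0 1"}}

```text
time: 6.15
position: [0.5962, 0.1004, 0.118]
tool_rot: [-3.055, -0.732, 0.004]
ft_force: [-0.5, 0.3, -1.6]
grip_width: 0.27
grip_force: 30.0
```

Run:
```python
from h import *
from bench import imaging
import cv2
delta([.594,.097,.07]); 
d=imaging.get_image("wrist"); s=imaging.get_image("side")
for n,x in(("w5",d),("s5",s)): pickle.dump(x,open(f"pics/{n}.pkl","wb"))
cv2.imwrite("pics/w5.png",np.hstack([d["img"][120:420,80:480],cv2.resize(s["img"][210:285,210:310],(400,300),interpolation=3)]))
```

```text
t 6.15 tcp [0.5962 0.1004 0.118 ] tilt [-2.6e-03 -4.0e-04 -1.0e+00] x [ 0.891  0.453 -0.003] delta cm tool [-0.34  0.21  4.8 ] F [-0.5  0.3 -1.6] w 0.27002821253911047
```

View pics/w5.png

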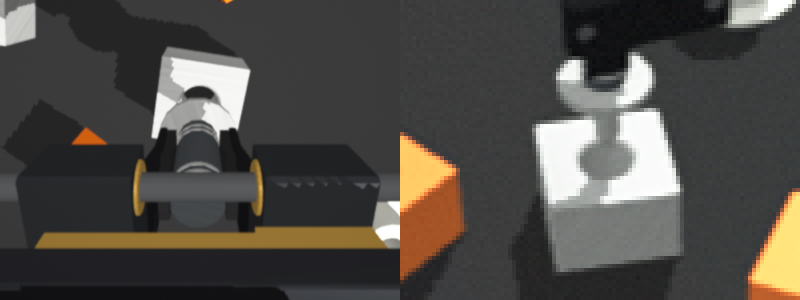

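The pin is in line with the bore and just above its mouth (side crop: pin x≈606, bore centre (607,161)). I'll lower it step by step and watch the force.

>>> {"op": "jog_arm", "data": {"rows": "0 0 0.5 0 0 0 1; 0 0 0.5 0 0 0 1; 0 0 0.5 0 0 0 1; 0 0 0.5 0 0 0 1; 0 0 0 0 0 0 1"}}

```text
time: 6.88
position: [0.5968, 0.1007, 0.0989]
tool_rot: [-3.055, -0.733, 0.002]
ft_force: [0.1, -0.1, -2.0]
grip_width: 0.269
grip_force: 30.0
```

>>> {"op": "jog_arm", "data": {"rows": "0 0 0.5 0 0 0 1; 0 0 0.5 0 0 0 1; 0 0 0 0 0 0 1"}}

```text
time: 7.25
position: [0.5967, 0.1007, 0.0889]
tool_rot: [-3.055, -0.733, 0.002]
ft_force: [-0.2, 0.5, -2.8]
grip_width: 0.269
grip_force: 30.0
```

>>> {"op": "jog_arm", "data": {"rows": "0 0 0.5 0 0 0 1; 0 0 0.5 0 0 0 1; 0 0 0.4 0 0 0 1; 0 0 0.3 0 0 0 1; 0 0 0 0 0 0 1"}}

```text
time: 7.88
position: [0.597, 0.1008, 0.0722]
tool_rot: [-3.055, -0.733, 0.001]
ft_force: [-0.2, 0.2, -1.7]
grip_width: 0.272
grip_force: 30.0
```

>>> {"op": "jog_arm", "data": {"rows": "0 0 0.1 0 0 0 1; 0 0 0.1 0 0 0 1; 0 0 0 0 0 0 1"}}

```text
time: 8.25
position: [0.5972, 0.1008, 0.0705]
tool_rot: [3.055, 0.733, -0.0]
ft_force: [-0.6, -0.2, -1.7]
grip_width: 0.269
grip_force: 30.0
```

>>> {"op": "jog_arm", "data": {"rows": "0 0 0.1 0 0 0 1; 0 0 0 0 0 0 1"}}

```text
time: 8.5
position: [0.5972, 0.1008, 0.0695]
tool_rot: [3.055, 0.733, -0.0]
ft_force: [0.4, -0.3, -1.5]
grip_width: 0.271
grip_force: 30.0
```

>>> {"op": "jog_arm", "data": {"rows": "0 0 0.1 0 0 0 1; 0 0 0 0 0 0 1"}}

```text
time: 8.75
position: [0.5973, 0.1009, 0.0695]
tool_rot: [3.054, 0.733, 0.0]
ft_force: [-2.3, -0.7, 5.7]
grip_width: 0.265
grip_force: 30.0
```

The upward force at TCP z 0.0695 shows the collar is seated, so I'll release and retreat.

>>> {"op": "jog_arm", "data": {"rows": "0 0 0 0 0 0 0.2; 0 0 0 0 0 0 0; 0 0 0 0 0 0 -0.3; 0 0 0 0 0 0 -0.6; 0 0 0 0 0 0 -1"}}

```text
time: 9.38
position: [0.5972, 0.1008, 0.0684]
tool_rot: [3.055, 0.733, -0.0]
ft_force: [-0.2, -1.0, 0.3]
grip_width: 0.751
grip_force: 0.0
```

>>> {"op": "jog_arm", "data": {"rows": "0 0 0 0 0 0 -1; 0 0 0 0 0 0 -1; 0 0 0 0 0 0 -1; 0 0 -1 0 0 0 -1; 0 0 -2 0 0 0 -1"}}

```text
time: 10.0
position: [0.5967, 0.1008, 0.099]
tool_rot: [-3.055, -0.733, 0.002]
ft_force: [-0.2, 0.5, -0.3]
grip_width: 1.0
grip_force: 0.0
```

>>> {"op": "jog_arm", "data": {"rows": "0 0 -3 0 0 0 -1; 0 0 -4 0 0 0 -1; 0 0 -4 0 0 0 -1; -4 0 0 0 0 0 -1; -4 0 0 0 0 0 -1"}}

```text
time: 10.62
position: [0.5258, 0.0649, 0.2108]
tool_rot: [3.054, 0.734, 0.005]
ft_force: [-0.8, -0.1, 0.3]
grip_width: 1.003
grip_force: 0.0
```

>>> {"op": "jog_arm", "data": {"rows": "0 0 0 0 0 0 -1; 0 0 0 0 0 0 -1; 0 0 0 0 0 0 -1"}}

```text
time: 11.0
position: [0.5268, 0.0654, 0.2091]
tool_rot: [-3.054, -0.734, -0.002]
ft_force: [0.2, -0.0, -0.6]
grip_width: 0.998
grip_force: 0.0
```

Run:
```python
from h import *
from bench import imaging
import cv2
delta([.594,.097,.07])
d=imaging.get_image("top"); s=imaging.get_image("side")
for z in (.045,.117): print(proj(d,[.594,.097,z]),proj(s,[.594,.097,z]))
cv2.imwrite("pics/end.png",np.hstack([cv2.resize(d["img"][100:250,90:290],(400,300)),cv2.resize(s["img"][190:340,170:370],(400,300))]))
```

```text
t 11.0 tcp [0.5268 0.0654 0.2091] tilt [ 1.e-03  7.e-04 -1.e+00] x [0.891 0.454 0.001] delta cm tool [ 7.41  0.24 13.92] F [ 0.2 -0.  -0.6] w 0.9976583295686993
[231.40498966 184.15206579] [261.67019484 248.64900202]
[227.97148952 176.29677667] [260.37281439 221.94222524]
```

View pics/end.png

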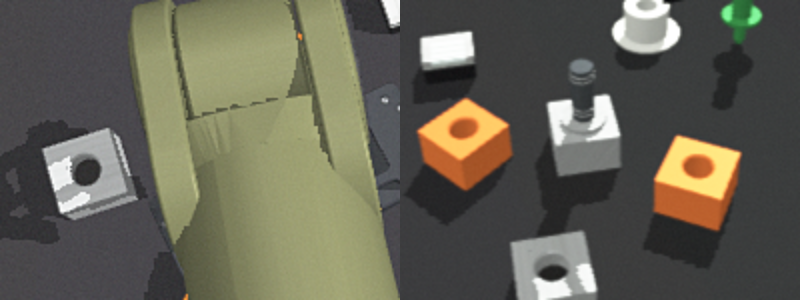

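The side view shows the gauge upright in adapter B with its collar flat on top. The handle top is at crop (581,66), about (260,223) in the full picture, against a predicted (260,222). The adapter hasn't moved and the gripper is clear, so I'll hand in.

```bash
python3 -c "
from bench import ticket
print(ticket.close_job())"
```

```text
the job is handed in; nothing more can be done
None
```

The plug gauge is fully home in the through-bored adapter (the middle one, at about x 0.594, y 0.097), released with its collar flat and the gripper clear. No adapter was seen to move, and I handed the job in at about 11 s; the hand-in returned no verdict.

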